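Heft two twin lens cells and show the heavier one at the magnifier

TASK

Clean the fingertips before they handle optics: press the sprung dish of the alcohol dispenser well down with them and let it spring back. Then lift the two look-alike lens cells clear of the wooden block, one at a time, to feel which is heavier, and put the lighter one back fully home in its own bore. Finish while still holding the heavier cell upright and still behind the stand magnifier, about 9 cm from its lens on the side away from the microscope and level with the lens centre, so that I can look at it through the lens; leave everything else where it stands.

Things in the scene. Friction and masses are not known exactly. Their poses are not given: they have to be found in the camera images.
- dispenser: touch-top alcohol dispenser, fixed to the desk, on the right: white round bottle 71 mm across on an 82 mm steel foot, grey collar up to 103 mm, steel dish on top. Origin: centre of its underside, on the desk
- dispenser_dish (a joint): how far the dispenser's dish is pressed, in m: 0 up, 0.012 at its stop. It moves straight down against a spring (1.3 N to start, 4.3 N at the stop) and springs back by itself; 0.008 or more is well down, under 0.002 is up
- dish_top (a point): centre of the bottom of the steel dish that is pressed (dish 47 mm across, rim 4 mm above this point; about 123 mm above the desk when up); moves with the dish
- lens_block: wooden block fixed to the desk, 76 mm (its x) by 204 mm (its y) by 36 mm high, with three upright bores in a row along its y axis at y = -66, 0 and +66 mm; bores 35 mm wide, 30 mm deep, open at the top. Each holds a part; which stands where varies. Origin: centre of its underside, on the desk
- lens_cell_a: one of two look-alike black lens cells, 58 mm high: knurled collar 40 mm across, 30 mm high, convex lens in its top, over a barrel 30 mm across, 28 mm long, that stands in a bore. Seated, the collar is 36 to 66 mm above the desk. Origin: centre of the barrel's lower end (8 mm above the desk when seated); z up its axis. 0.1 to 0.4 kg; one cell weighs roughly twice its twin; looks do not tell which
- lens_cell_b: the other look-alike lens cell: same shape, sizes and origin as lens_cell_a
- blank_plug: blanking plug in the third bore, to be left there: same barrel, but only a flat black disc 42 mm across and 8 mm high on top, without glass. Origin: centre of the barrel's lower end
- magnifier: stand magnifier fixed on the grey mat (5 mm thick), left: 108 mm base, upright round lens in a black ring 104 mm wide, ring top at 222 mm. Origin: centre of the base's underside; lens centre 170 mm above it. x axis: the lens axis, +x away from the microscope, to the side where the cell is held; z up. Cell held as wanted: its origin at x = 90, y = 0, z = 141 mm in this frame
- petri_dish: flat round glass dish 116 mm across, 18 mm high, loose, bystander
- jar: small glass jar 54 mm across, 56 mm high, loose, bystander
- wash_bottle: pale yellow plastic bottle with a white cap, 53 mm across, 130 mm high, loose, bystander
- small_bottle: little dark bottle 25 mm across, 58 mm high, loose, bystander

How it is judged:
On the way, in this order (a step that is already met when the one before it is completed fails the run):
1. the dispenser's dish is pressed well down (8 mm or more) by the fingers (value of joint dispenser_dish above 0.008 m and contact force between the fingers and dispenser above 0.5 N), for 0.05 s.
2. the dish is let go and has sprung back up (value of joint dispenser_dish below 0.002 m and contact force between the fingers and dispenser below 0.1 N), for 0.1 s.
3. the lighter cell is lifted clear of its bore, gripped, while the heavier stands in the block (((z of lens_cell_a in the frame of lens_block above 0.042 m and contact force between lens_cell_a and the fingers above 1 N and contact force between lens_cell_a and lens_block below 0.1 N and distance of lens_cell_b from where it was at the start of the episode below 0.006 m and angle between lens_cell_b's own z axis and vertical below 0.08 rad and contact force between lens_cell_b and lens_block above 2.2 N) or (z of lens_cell_b in the frame of lens_block above 0.042 m and contact force between lens_cell_b and the fingers above 1 N and contact force between lens_cell_b and lens_block below 0.1 N and distance of lens_cell_a from where it was at the start of the episode below 0.006 m and angle between lens_cell_a's own z axis and vertical below 0.08 rad and contact force between lens_cell_a and lens_block above 2.2 N))), for 0.3 s.
4. it is fully home in its own bore again, upright and let go: both cells stand in the block (distance of each of lens_cell_a, lens_cell_b from where it was at the start of the episode below 0.006 m and angle between each of lens_cell_a, lens_cell_b's own z axis and vertical below 0.08 rad and contact force between each of lens_cell_a, lens_cell_b and the fingers below 0.1 N and linear speed of each of lens_cell_a, lens_cell_b below 0.02 m/s), for 0.2 s.
At the end, for the whole second after the job is handed in: Heavier cell held still in the fingers, upright within 0.15 rad, 60 to 120 mm from the lens on the magnifier's +x side, within 20 mm of the lens axis sideways and in height, touching nothing else; lighter cell home in its own bore within 6 mm, upright, let go; plug in its bore; dish up (((x of lens_cell_a in the frame of magnifier between 0.06 and 0.12 m and y of lens_cell_a in the frame of magnifier between -0.02 and 0.02 m and z of lens_cell_a in the frame of magnifier between 0.121 and 0.161 m and angle between lens_cell_a's own z axis and vertical below 0.15 rad and linear speed of lens_cell_a below 0.02 m/s and contact force between lens_cell_a and the fingers above 1 N and contact force between lens_cell_a and magnifier below 0.1 N and distance of lens_cell_b from where it was at the start of the episode below 0.006 m and angle between lens_cell_b's own z axis and vertical below 0.08 rad and contact force between lens_cell_b and the fingers below 0.1 N and contact force between lens_cell_b and lens_block below 2.2 N) or (x of lens_cell_b in the frame of magnifier between 0.06 and 0.12 m and y of lens_cell_b in the frame of magnifier between -0.02 and 0.02 m and z of lens_cell_b in the frame of magnifier between 0.121 and 0.161 m and angle between lens_cell_b's own z axis and vertical below 0.15 rad and linear speed of lens_cell_b below 0.02 m/s and contact force between lens_cell_b and the fingers above 1 N and contact force between lens_cell_b and magnifier below 0.1 N and distance of lens_cell_a from where it was at the start of the episode below 0.006 m and angle between lens_cell_a's own z axis and vertical below 0.08 rad and contact force between lens_cell_a and the fingers below 0.1 N and contact force between lens_cell_a and lens_block below 2.2 N)) and distance of blank_plug from where it was at the start of the episode below 0.006 m and angle between blank_plug's own z axis and vertical below 0.08 rad and value of joint dispenser_dish below 0.002 m); the arm keeps its last pose, push and grip.
It fails at once if a lens cell is tipped over (angle between any of lens_cell_a, lens_cell_b's own z axis and vertical above 0.7 rad).
It fails at once if the blanking plug is taken out of its bore (distance of blank_plug from where it was at the start of the episode above 0.02 m).
It fails at once if a loose bystander is pushed more than 3 cm (distance of any of petri_dish, jar, wash_bottle, small_bottle from where it was at the start of the episode above 0.03 m).
It also fails if it takes over 64 s, if anything falls off the work surface, if the arm or the gripper's body presses on something with over 40 N, if the wrist force passes 120 N, or if a joint passes its speed limit or range.

ROBOT

A 6-joint arm with a two-finger parallel gripper is mounted at the origin on a cart in front of the work surface, level with it; the furniture and walls round the work are solid. World frame = base frame: x ahead of the robot, y to its left, z up, the work surface at z = 0. Lengths are in m, angles in rad, forces in N, time in s.
With the tool pointing down it reaches from about 0.275 to 0.85 m from the base axis. Payload 19 kg.
Tool frame: the origin (TCP) lies at the very end of the fingers, on their centre line; the grasp point (between the pads) lies 19 mm behind it; z points along the fingers, y is the direction in which the jaws open and shut (so a half turn about z gives the same grasp; the last joint's range is limited). The gripper opens to 85 mm and grips with 20 to 120 N. Pads are 22 mm wide; open, the fingers measure 114 mm over their backs; the gripper's body (76 mm by 85 mm) begins 54 mm behind the grasp point. The pads swing forward as they close: fully open they stand 13 mm farther back than shut.
Start: joints at [1.089, 0.15, 1.437, -0, 1.554, -0.134], TCP at [0.196, 0.541, 0.231] pointing down, gripper open.
Joint ranges: [-2.8, 2.8], [-0.68, 2.1], [0.12, 2.68], [-1.39, 4.53], [0.16, 2.79], [-2.81, 2.81]. Speed limits (rad/s): [1.89, 1.89, 2.22, 3.01, 3.01, 3.01].

INTERFACE

Orientations are given as a unit quaternion [w, x, y, z].
In Python, from workcell import read_state, read_camera, sign_off gives the robot as it stands.
- The arm moves only by the tool arm_command, never from a script. Its arguments are lists of equal length, an entry for each row: "dp": the shift along the tool's x, y, z in mm, a list of three; "rot": the turn, a rotation vector about the tool's x, y, z in rad, a list of three; "jaw": the closure in counts, from 0 (fully open) to 255 (shut). In form: {"dp": [[tx, ty, tz], ...], "rot": [[ax, ay, az], ...], "jaw": [jaw, ...]}. A call has 1 to 5 rows; each row is the pose to reach, as a shift and turn from the pose measured when the call began, along the tool's axes at that moment; what a row does not reach only later rows make up. A row lasts 1/8 s, in which the tool goes at most 62.5 mm and 10.7 degrees, less where a joint would pass 70% of its speed; a pose out of reach is approached as far as the arm can. A call with a gripper value outside its range is refused whole. The fingers move at their own pace and stop on an object; "force" is the grip in N (left out, the last holds). Time passes only in rows, so rows that repeat a pose let the fingers close. It gives the time, the measured TCP pose, the force and the opening at its end, in the units of the state.
- read_state(): the state, without advancing time (a new reading comes with each control period).
- read_camera(name): name is "scene" or "top" or "wrist"; returns a dict with "frame" (480x640x3 uint8, blue, green, red), "fx", "fy", "cx", "cy" (pixels), "pose" (4x4, takes a point from camera to world coordinates). Camera axes: x right, y down, z forward; pixel columns grow to the right and rows downward; lengths in m; the calibration is good to about 2 mm. The wrist camera is an equidistant fisheye: a pixel r from the principal point sees the ray r / f radians off the axis. A picture is of the moment at which its call begins. There is no depth.
- sign_off(): hands the job in, once; it reports no verdict.
The state is a dict: "t": time; "qpos": joint angles; "qd": joint speeds; "tau": joint torques, N m; "ee_pos": TCP position; "tcp_rot": TCP orientation; "contact_force": force on the tool from outside, world axes, zero at the start; "ft_torque": the same for the moment, N m; "grip_width": opening from 0.0 (shut) to 1.0 (fully open).
Only numpy, scipy, OpenCV 4.12 (cv2) and the standard library are available. Lean on these libraries where they do the work, as an engineer would, in place of code of your own. Each camera call takes 0.05 s, during which the arm holds its last target. There are 200 camera calls.

## Working session

There is one attempt and no reset: what is moved stays moved. The work goes in short steps, Python scripts to look and compute and a tool call to move; the robot and the scene stay as the last step left them, time stands still between calls to the robot, and variables do not carry over. Pictures are saved under pics/ and viewed, about 8 in all and at most 12, crops included, and the job is handed in when it is done.

Besides the shell and the picture viewer there is one more tool, called in YAML: its name, and indented under it one key for each argument. arm_command: Moves the arm, as the interface text tells. Its arguments: {"type":"object","properties":{"dp":{"type":"array","items":{"type":"array","items":{"type":"number"}}},"rot":{"type":"array","items":{"type":"array","items":{"type":"number"}}},"jaw":{"type":"array","items":{"type":"number"}},"force":{"type":"number"}},"required":["dp","rot","jaw"]}

```bash
ls; mkdir -p pics; python3 - <<'E'
from workcell import *
import cv2,numpy as np
s=read_state();print({k:np.round(v,3).tolist() for k,v in s.items()})
for n in("scene","top"):
    c=read_camera(n);cv2.imwrite(f"pics/{n}0.png",c["frame"]);np.savez(f"pics/{n}0.npz",**c)
    print(n,c["fx"],c["fy"],c["cx"],c["cy"],np.round(c["pose"],3).tolist())
E
```

```text
pics
{'t': 0.0, 'qpos': [1.089, 0.151, 1.438, 0.0, 1.554, -0.134], 'qd': [0.0, -0.0, 0.001, -0.0, -0.001, 0.002], 'tau': [-0.002, -71.307, -57.087, -0.0, 0.009, -0.0], 'ee_pos': [0.196, 0.54, 0.231], 'tcp_rot': [-0.0, 0.173, 0.985, -0.001], 'contact_force': [-0.435, -0.144, -0.526], 'ft_torque': [0.036, -0.035, -0.012], 'grip_width': 1.001}
scene 556.7022402974543 556.7022402974543 325.0072477606161 238.99095058541798 [[0.715, -0.474, 0.514, -0.167], [-0.699, -0.488, 0.523, -0.623], [0.003, -0.733, -0.68, 1.047], [0.0, 0.0, 0.0, 1.0]]
top 506.76868946378517 506.76868946378517 321.6104714172847 237.90312232941892 [[0.03, -0.992, 0.124, 0.421], [-1.0, -0.03, 0.002, 0.108], [0.002, -0.124, -0.992, 1.152], [0.0, 0.0, 0.0, 1.0]]
```

View pics/scene0.png

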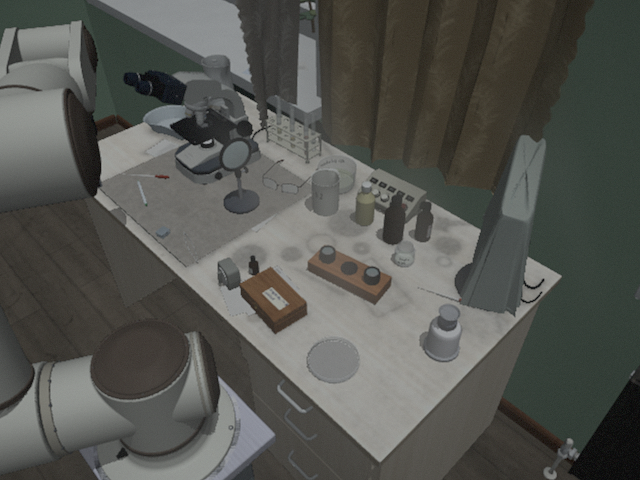

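View pics/top0.png

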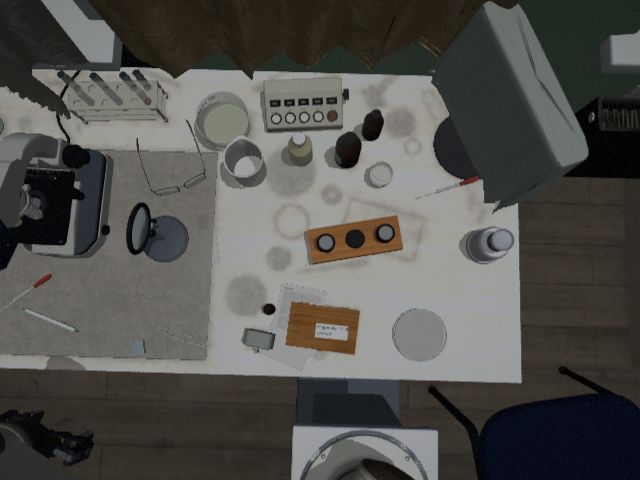

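The pictures show the block at top (307-402, 217-262), with cells at (326,243) and (385,233) and the plug in the middle at (355,239). The dispenser's dish is at (501,240), the magnifier ring at (140,228) and its base at (167,239). I'll take measurements next.

```bash
cat > h.py <<'E'
import numpy as np,cv2
def ray(c,u,v):
    P=c["pose"];d=P[:3,:3]@np.array([(u-c["cx"])/c["fx"],(v-c["cy"])/c["fy"],1]);return P[:3,3],d/np.linalg.norm(d)
def cast(c,p,z):
    o,d=ray(c,*p);return o+d*(z-o[2])/d[2]
def tri(c1,p1,c2,p2):
    A=np.zeros((3,3));b=np.zeros(3)
    R=[ray(c1,*p1),ray(c2,*p2)]
    for o,d in R:
        M=np.eye(3)-np.outer(d,d);A+=M;b+=M@o
    x=np.linalg.solve(A,b);return x,[np.linalg.norm(np.cross(x-o,d)) for o,d in R]
def proj(c,X):
    P=c["pose"];q=P[:3,:3].T@(np.asarray(X)-P[:3,3]);return np.array([c["fx"]*q[0]/q[2]+c["cx"],c["fy"]*q[1]/q[2]+c["cy"]])
E
python3 - <<'E'
from h import *
t=dict(np.load("pics/top0.npz"));s=dict(np.load("pics/scene0.npz"))
f=t["frame"]
hsv=cv2.cvtColor(f,cv2.COLOR_BGR2HSV)
m=cv2.inRange(hsv,(3,90,40),(22,255,255))
m[:, :295]=0;m[:, 412:]=0;m[:205]=0;m[270:]=0
ct=max(cv2.findContours(cv2.morphologyEx(m,cv2.MORPH_CLOSE,np.ones((5,5))),0,1)[0],key=cv2.contourArea)
r=cv2.minAreaRect(cv2.convexHull(ct));b=cv2.boxPoints(r);print("rect",r)
W=np.array([cast(t,p,.036) for p in b]);print(W.round(4),[np.linalg.norm(W[i]-W[i-1]).round(4) for i in range(4)],W.mean(0))
for p in((326,243),(385,233)):print("cell",cast(t,p,.066).round(4))
print("plug",cast(t,(355,239),.044).round(4))
def up(f,x0,y0,x1,y1,k):return cv2.convertScaleAbs(cv2.resize(f[y0:y1,x0:x1],None,fx=k,fy=k,interpolation=cv2.INTER_CUBIC),alpha=1.8)
a=up(f,110,190,210,280,4);b_=up(s["frame"],200,125,280,215,4)
c=up(f,450,215,540,275,4);d=up(s["frame"],405,295,485,365,4)
e=up(f,300,205,420,275,3)
C=np.zeros((600,800,3),np.uint8)
def put(i,x,y):
    h,w=i.shape[:2];h=min(h,600-y);w=min(w,800-x);C[y:y+h,x:x+w]=i[:h,:w]
put(a,0,0);put(b_,400,0);put(c,0,360);put(d,360,360)
cv2.imwrite("pics/c1.png",C)
E
```

```text
rect ((354.67041015625, 239.33273315429688), (34.384578704833984, 91.60803985595703), 80.7538833618164)
[[ 0.5777  0.1433  0.036 ]
 [ 0.6169 -0.0574  0.036 ]
 [ 0.5411 -0.0704  0.036 ]
 [ 0.5025  0.1286  0.036 ]] [np.float64(0.0766), np.float64(0.2045), np.float64(0.0769), np.float64(0.2028)] [0.55953097 0.03603696 0.036     ]
cell [0.5458 0.0998 0.066 ]
cell [ 0.5714 -0.0272  0.066 ]
plug [0.5591 0.036  0.044 ]
```

View pics/c1.png

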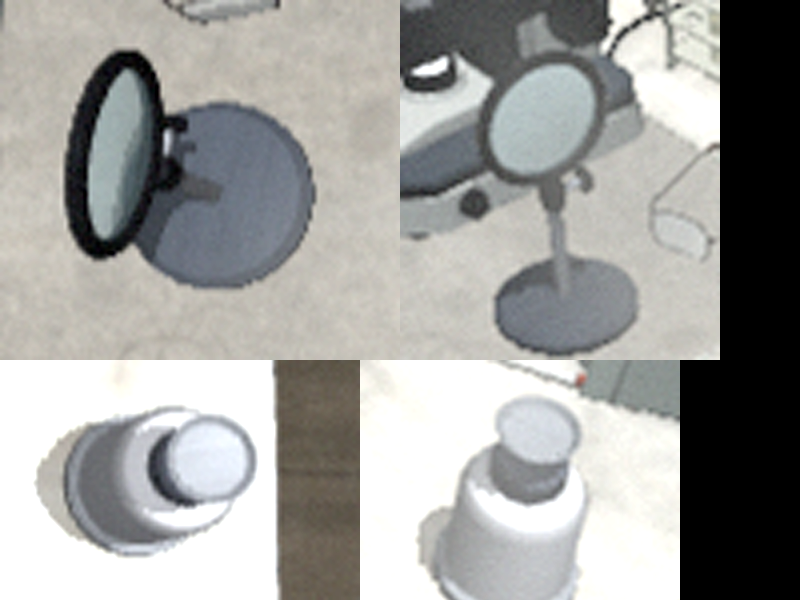

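The crop shows the ring in the top view centred at (138.4,228.5), with its ends at (142,202.5) and (134.5,254.5), and the base at (165,238.7). The dish is at top (502.5,239.7) and scene (449.7,312.5). The ring in the scene view is at (235.8,154.8).

```bash
python3 - <<'E'
from h import *
t=dict(np.load("pics/top0.npz"));s=dict(np.load("pics/scene0.npz"))
print("dish",tri(t,(502.5,239.7),s,(449.7,312.5)),cast(t,(502.5,239.7),.127),cast(s,(449.7,312.5),.127))
print("ring",tri(t,(138.4,228.5),s,(235.8,154.8)),cast(t,(138.4,228.5),.175),cast(s,(235.8,154.8),.175))
a,b=cast(t,(142,202.5),.175),cast(t,(134.5,254.5),.175);print("ends",a,b,np.linalg.norm(a-b))
d=(a-b)/np.linalg.norm(a-b);print("axis",np.array([d[1],-d[0]]), np.degrees(np.arctan2(-d[0],d[1])))
print("base",cast(t,(164.7,238.7),.018))
print("block yaw from W", np.degrees(np.arctan2(.0768,.3977)) , np.degrees(np.arctan2(.0392+.0386,.2007+.199)))
# horizontal diameter ends in scene, from ring fit
for yaw in (-110,-105,-100,-95,-90,-85,-80,-75):
    y=np.radians(yaw);n=np.array([np.cos(y),np.sin(y),0]);h=np.array([-n[1],n[0],0])
    c0=tri(t,(138.4,228.5),s,(235.8,154.8))[0]
    th=np.linspace(0,2*np.pi,200)
    out=[]
    for c in(t,s):
        q=np.array([proj(c,c0+.052*(np.cos(k)*h+np.sin(k)*np.array([0,0,1]))) for k in th]);out+=[np.ptp(q[:,0]).round(1),np.ptp(q[:,1]).round(1)]
    print(yaw,out)
E
```

```text
dish (array([ 0.55864824, -0.26260646,  0.12283586]), [np.float64(0.0024144346974498453), np.float64(0.0024144346974497785)]) [ 0.5562768  -0.25932936  0.127     ] [ 0.55769205 -0.26543634  0.127     ]
ring (array([0.55298608, 0.46496558, 0.17388034]), [np.float64(0.0027165614988329525), np.float64(0.0027165614988329556)]) [0.55076792 0.46635076 0.175     ] [0.55389821 0.46148555 0.175     ]
ends [0.60233095 0.46313254 0.175     ] [0.49984729 0.47010722 0.175     ] 0.10272071657492413
axis [-0.06789948 -0.99769217] -93.89334903780032
base [0.55023848 0.46304028 0.018     ]
block yaw from W 10.929871143262664 11.014667139666802
-110 [np.float64(29.0), np.float64(49.7), np.float64(36.5), np.float64(32.8)]
-105 [np.float64(25.9), np.float64(51.2), np.float64(35.4), np.float64(33.3)]
-100 [np.float64(23.1), np.float64(52.4), np.float64(34.0), np.float64(33.8)]
-95 [np.float64(20.8), np.float64(53.1), np.float64(32.3), np.float64(34.4)]
-90 [np.float64(19.4), np.float64(53.4), np.float64(30.4), np.float64(35.0)]
-85 [np.float64(19.0), np.float64(53.4), np.float64(28.3), np.float64(35.5)]
-80 [np.float64(19.7), np.float64(52.9), np.float64(26.0), np.float64(36.1)]
-75 [np.float64(21.4), np.float64(52.0), np.float64(23.5), np.float64(36.6)]
```

```bash
cat > go.py <<'E'
import sys,numpy as np
from scipy.spatial.transform import Rotation as R
from workcell import read_state
# go.py x y z jawangle_deg : prints dp (mm), rot in tool axes for tool pointing down
def go(x,y,z,a,s=None):
    s=s or read_state();q=s["tcp_rot"];C=R.from_quat([q[1],q[2],q[3],q[0]])
    best=None
    for k in(a,a+180):
        k=np.radians(k);Y=np.array([np.cos(k),np.sin(k),0]);Z=np.array([0,0,-1.]);X=np.cross(Y,Z)
        r=(C.inv()*R.from_matrix(np.c_[X,Y,Z])).as_rotvec()
        if best is None or np.linalg.norm(r)<np.linalg.norm(best):best=r
    return (C.inv().apply(np.array([x,y,z])-s["ee_pos"])*1000).round(1).tolist(),best.round(3).tolist()
if __name__=="__main__":
    s=read_state();print(s["t"],np.round(s["ee_pos"],4),"F",np.round(s["contact_force"],2),"w",round(s["grip_width"],3),"q",np.round(s["qpos"],2))
    a=list(map(float,sys.argv[1:]))
    for i in range(0,len(a),4):print(a[i:i+4],go(*a[i:i+4]))
E
python3 - <<'E'
from h import *
t=dict(np.load("pics/top0.npz"));s=dict(np.load("pics/scene0.npz"))
for p,q in(((497,210),(515,312)),((585,155),(545,140)),((488,3),(530,138))):print(tri(t,p,s,q))
print(cast(s,(515,312),0),cast(s,(462,285),0),cast(t,(497,210),0))
E
python3 go.py .557 -.261 .2 11
```

```text
(array([ 0.66536028, -0.31330029,  0.06474406]), [np.float64(0.05204138249480745), np.float64(0.05204138249480738)])
(array([ 0.6543722 , -0.27605176,  0.49886887]), [np.float64(0.04218707000470209), np.float64(0.04218707000470191)])
(array([ 0.93869509, -0.1663051 ,  0.34356222]), [np.float64(0.004356155997143486), np.float64(0.004356155997143511)])
[ 0.77271886 -0.3257573   0.        ] [ 0.75371215 -0.18390512  0.        ] [ 0.64181056 -0.29312876  0.        ]
0.1 [0.1959 0.5404 0.2307] F [ 0.27  0.77 -0.68] w 0.999 q [ 1.09  0.15  1.44 -0.    1.55 -0.13]
[0.557, -0.261, 0.2, 11.0] ([-612.6, -630.3, 31.3], [-0.001, 0.0, 1.031])
```

```bash
python3 - <<'E'
from h import *
t=dict(np.load("pics/top0.npz"));s=dict(np.load("pics/scene0.npz"))
def up(f,x0,y0,x1,y1,k):return cv2.convertScaleAbs(cv2.resize(f[y0:y1,x0:x1],None,fx=k,fy=k,interpolation=cv2.INTER_CUBIC),alpha=2)
a=up(t["frame"],425,0,595,230,2.5);b=up(s["frame"],445,125,565,325,2.9)
C=np.zeros((600,800,3),np.uint8);C[:a.shape[0],:a.shape[1]]=a;C[:b.shape[0],440:440+b.shape[1]]=b
cv2.imwrite("pics/c2.png",C)
E
```

```text
(no output)
```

View pics/c2.png

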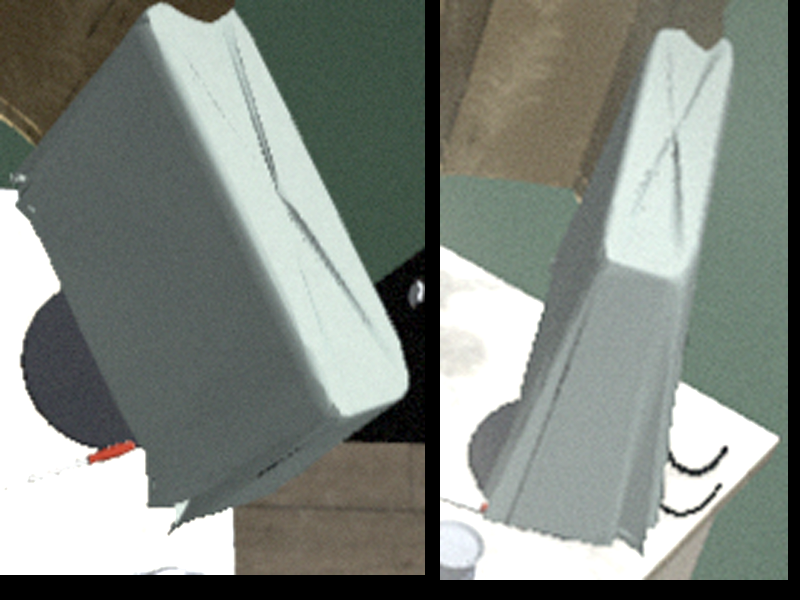

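```bash
python3 - <<'E'
from h import *
t=dict(np.load("pics/top0.npz"));s=dict(np.load("pics/scene0.npz"))
for p,q in(((559,166),(503,213)),((588,154),(530.5,221)),((485,202),(462,302.6)),((495,212),(514,314.6))):print(tri(t,p,s,q))
E
```

```text
(array([ 0.65242352, -0.2748947 ,  0.35232339]), [np.float64(0.0035141804545950127), np.float64(0.0035141804545949923)])
(array([ 0.6740938 , -0.32353419,  0.34943302]), [np.float64(0.002600585844656444), np.float64(0.0026005858446565213)])
(array([ 0.64655427, -0.24431179,  0.0687564 ]), [np.float64(0.001341909778417928), np.float64(0.0013419097784180712)])
(array([ 0.66302438, -0.31260472,  0.05706659]), [np.float64(0.0533795373088727), np.float64(0.053379537308872724)])
```

The cover's near face is at x≈0.65, up to z≈0.35, so the dish at (0.557,-0.261) has about 9 cm clear. Moving towards the dispenser with the jaws shut.

arm_command:
  dp:
    - [-43,-45,0]
    - [-86,-90,0]
    - [-130,-134,0]
    - [-174,-179,0]
    - [-218,-224,0]
  rot:
    - [0,0,0.18]
    - [0,0,0.36]
    - [0,0,0.54]
    - [0,0,0.72]
    - [0,0,0.9]
  jaw: [255,255,255,255,255]
  force: 20

```text
t: 0.72
ee_pos: [0.3243, 0.2545, 0.2309]
tcp_rot: [0.0, 0.586, 0.81, -0.0]
contact_force: [1.9, 0.2, -0.0]
grip_width: -0.005
```

```bash
python3 go.py .554 -.261 .2 11
```

```text
0.725 [0.3243 0.2545 0.2309] F [ 1.9   0.15 -0.01] w -0.005 q [ 0.48 -0.2   1.78 -0.    1.56  0.16]
[0.554, -0.261, 0.2, 11.0] ([-561.4, 57.2, 31.3], [-0.001, 0.001, 0.126])
```

arm_command:
  dp:
    - [-60,6,0]
    - [-120,12,0]
    - [-180,18,0]
    - [-240,24,0]
    - [-300,30,0]
  rot:
    - [0,0,0.06]
    - [0,0,0.126]
    - [0,0,0.126]
    - [0,0,0.126]
    - [0,0,0.126]
  jaw: [255,255,255,255,255]

```text
t: 1.35
ee_pos: [0.4469, -0.0233, 0.2311]
tcp_rot: [0.0, 0.636, 0.771, -0.0]
contact_force: [0.9, 1.8, 0.7]
grip_width: 0.001
```

```bash
python3 go.py .554 -.261 .16 11
```

```text
1.35 [ 0.4469 -0.0233  0.2311] F [0.91 1.79 0.69] w 0.001 q [-0.22 -0.12  1.71 -0.    1.55 -0.42]
[0.554, -0.261, 0.16, 11.0] ([-253.7, 60.0, 71.3], [-0.0, 0.001, -0.001])
```

arm_command:
  dp:
    - [-55,13,5]
    - [-110,26,15]
    - [-165,39,30]
    - [-215,51,50]
    - [-254,60,71]
  rot:
    - [0,0,0]
    - [0,0,0]
    - [0,0,0]
    - [0,0,0]
    - [0,0,0]
  jaw: [255,255,255,255,255]

```text
t: 1.98
ee_pos: [0.5544, -0.2633, 0.1591]
tcp_rot: [-0.0, 0.637, 0.771, -0.0]
contact_force: [1.0, 1.0, -0.3]
grip_width: -0.001
```

arm_command:
  dp:
    - [0,0,0]
    - [0,0,0]
  rot:
    - [0,0,0]
    - [0,0,0]
  jaw: [255,255]

```text
t: 2.22
ee_pos: [0.5542, -0.263, 0.1589]
tcp_rot: [-0.0, 0.637, 0.771, -0.0]
contact_force: [0.4, -0.1, 0.2]
grip_width: 0.0
```

```bash
python3 go.py .554 -.261 .1125 11; python3 - <<'E'
from workcell import *
import cv2,numpy as np
f=[]
for n in("scene","top"):
    c=read_camera(n);F=c["frame"];f.append(F[250:400,380:540] if n=="scene" else F[160:310,440:600])
cv2.imwrite("pics/d.png",cv2.convertScaleAbs(cv2.resize(np.hstack(f),None,fx=2.5,fy=2.5,interpolation=2),alpha=1.5))
E
```

```text
2.225 [ 0.5542 -0.263   0.1589] F [ 0.36 -0.12  0.18] w 0.0 q [-0.57  0.26  1.45 -0.    1.43 -0.76]
[0.554, -0.261, 0.1125, 11.0] ([1.9, 0.3, 46.4], [-0.001, -0.0, -0.002])
```

View pics/d.png

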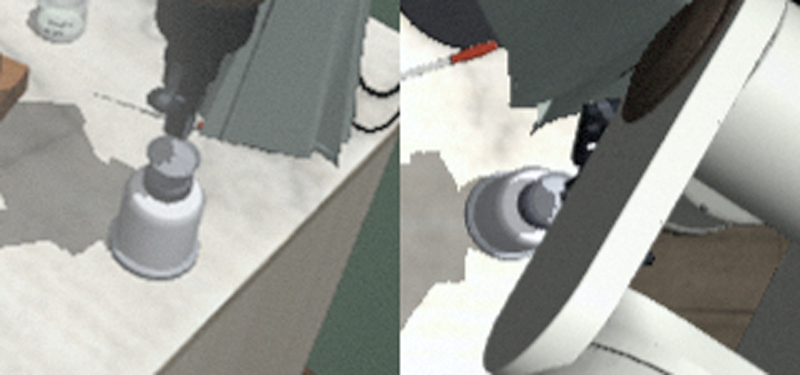

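The shut fingers stand over the dish, and nothing is touching the cover. Pressing now.

arm_command:
  dp:
    - [0,0,30]
    - [0,0,40]
    - [0,0,45]
    - [0,0,47]
    - [0,0,47]
  rot:
    - [0,0,0]
    - [0,0,0]
    - [0,0,0]
    - [0,0,0]
    - [0,0,0]
  jaw: [255,255,255,255,255]

```text
t: 2.95
ee_pos: [0.5547, -0.2625, 0.1136]
tcp_rot: [0.001, 0.636, 0.771, -0.0]
contact_force: [-0.2, 1.2, 2.5]
grip_width: 0.001
```

arm_command:
  dp:
    - [0,0,2]
    - [0,0,3]
    - [0,0,3]
  rot:
    - [0,0,0]
    - [0,0,0]
    - [0,0,0]
  jaw: [255,255,255]

```text
t: 3.32
ee_pos: [0.5548, -0.2626, 0.1107]
tcp_rot: [0.001, 0.636, 0.771, -0.0]
contact_force: [-0.7, 0.1, 3.6]
grip_width: 0.001
```

arm_command:
  dp:
    - [0,0,1]
    - [0,0,2]
    - [0,0,2]
  rot:
    - [0,0,0]
    - [0,0,0]
    - [0,0,0]
  jaw: [255,255,255]

```text
t: 3.7
ee_pos: [0.5549, -0.2627, 0.1102]
tcp_rot: [0.002, 0.636, 0.771, -0.0]
contact_force: [-6.6, 6.1, 21.3]
grip_width: -0.003
```

The dish is at its stop (21 N). Lifting off and moving to the nearer cell.

arm_command:
  dp:
    - [0,0,-25]
    - [0,0,-60]
    - [0,0,-60]
    - [40,-10,-60]
    - [100,-24,-60]
  rot:
    - [0,0,0]
    - [0,0,0]
    - [0,0,0]
    - [0,0,0]
    - [0,0,0]
  jaw: [255,255,255,128,0]

```text
t: 4.32
ee_pos: [0.5115, -0.1686, 0.1684]
tcp_rot: [0.001, 0.637, 0.771, -0.0]
contact_force: [0.5, 1.0, 0.4]
grip_width: 0.419
```

```bash
python3 go.py .572 -.028 .12 11
```

```text
4.325 [ 0.5115 -0.1686  0.1684] F [0.46 1.   0.4 ] w 0.419 q [-0.46  0.1   1.62 -0.    1.42 -0.65]
[0.572, -0.028, 0.12, 11.0] ([126.8, 85.9, 48.3], [0.001, 0.002, -0.003])
```

arm_command:
  dp:
    - [40,27,0]
    - [80,54,0]
    - [118,80,0]
    - [127,86,0]
    - [127,86,0]
  rot:
    - [0,0,0]
    - [0,0,0]
    - [0,0,0]
    - [0,0,0]
    - [0,0,0]
  jaw: [0,0,0,0,0]

```text
t: 4.95
ee_pos: [0.5718, -0.0275, 0.1675]
tcp_rot: [0.0, 0.637, 0.771, -0.001]
contact_force: [0.5, -1.0, 0.4]
grip_width: 0.999
```

```bash
python3 go.py .572 -.028 .042 11; python3 - <<'E'
from workcell import *
import cv2,numpy as np
c=read_camera("wrist");cv2.imwrite("pics/w1.png",cv2.convertScaleAbs(c["frame"],alpha=1.5));np.savez("pics/w1.npz",**c);print({k:c[k] for k in("fx","cx","cy")},c["pose"].round(3))
# predicted pixel of the points
P=c["pose"]
def pj(X):
    q=P[:3,:3].T@(np.array(X)-P[:3,3]);th=np.arctan2(np.hypot(q[0],q[1]),q[2]);r=c["fx"]*th;n=np.hypot(q[0],q[1]);return (c["cx"]+r*q[0]/n,c["cy"]+r*q[1]/n)
for X in((.572,-.028,.066),(.559,.036,.044),(.546,.1,.066)):print(np.round(pj(X)))
E
```

```text
4.95 [ 0.5718 -0.0275  0.1675] F [ 0.48 -0.98  0.42] w 0.999 q [-0.18  0.17  1.54 -0.    1.43 -0.37]
[0.572, -0.028, 0.042, 11.0] ([-0.4, 0.1, 125.5], [-0.0, 0.001, -0.002])
{'fx': 371.64829954431775, 'cx': 320.5394568253611, 'cy': 240.10152098949897} [[ 0.982  0.179  0.061  0.556]
 [ 0.189 -0.929 -0.317  0.055]
 [ 0.     0.323 -0.946  0.309]
 [ 0.     0.     0.     1.   ]]
[320. 242.]
[319. 145.]
[318.  48.]
```

View pics/w1.png

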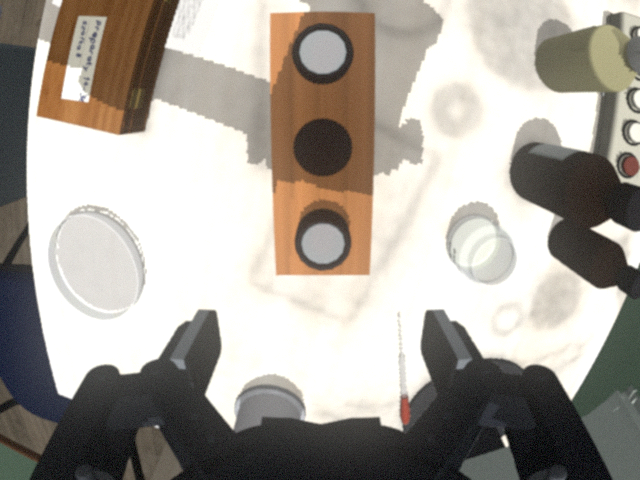

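The wrist picture shows the cell's lens at (323,242), where I predicted (320,242). That is about 1.5 mm off in +x, so I'll shift by that and descend.

arm_command:
  dp:
    - [0,1,50]
    - [0,1,95]
    - [0,1,120]
    - [0,1,128]
    - [0,1,128]
  rot:
    - [0,0,0]
    - [0,0,0]
    - [0,0,0]
    - [0,0,0]
    - [0,0,0]
  jaw: [0,0,0,0,0]

```text
t: 5.62
ee_pos: [0.5727, -0.029, 0.04]
tcp_rot: [0.001, 0.637, 0.771, -0.001]
contact_force: [-0.6, -0.1, 0.2]
grip_width: 0.997
```

arm_command:
  dp:
    - [0,0,0]
    - [0,0,0]
    - [0,0,0]
    - [0,0,0]
    - [0,0,0]
  rot:
    - [0,0,0]
    - [0,0,0]
    - [0,0,0]
    - [0,0,0]
    - [0,0,0]
  jaw: [100,120,140,160,180]
  force: 30

```text
t: 6.25
ee_pos: [0.573, -0.0291, 0.0409]
tcp_rot: [0.001, 0.637, 0.771, -0.0]
contact_force: [-1.3, -0.8, 7.8]
grip_width: 0.459
```

arm_command:
  dp:
    - [0,0,-10]
    - [0,0,-30]
    - [0,0,-50]
    - [0,0,-60]
    - [0,0,-60]
  rot:
    - [0,0,0]
    - [0,0,0]
    - [0,0,0]
    - [0,0,0]
    - [0,0,0]
  jaw: [180,180,180,180,180]

```text
t: 6.88
ee_pos: [0.5731, -0.029, 0.1014]
tcp_rot: [0.002, 0.637, 0.771, -0.0]
contact_force: [-0.3, -0.0, -3.5]
grip_width: 0.458
```

```bash
cat > weigh.py <<'E'
from workcell import *
import cv2,numpy as np,sys
F=[]
for i in range(20):
    c=read_camera("scene");s=read_state();F.append(np.r_[s["contact_force"],s["ft_torque"],s["tau"]])
F=np.array(F);cv2.imwrite("pics/%s.png"%sys.argv[1],c["frame"])
print(s["t"],s["ee_pos"],s["grip_width"],"mean",F.mean(0).round(2),"sem",(F.std(0)/20**.5).round(2)[:3])
E
python3 weigh.py lift1
```

```text
7.875 [ 0.57292236 -0.02894382  0.10090445] 0.45942894610515767 mean [-1.400e-01  5.000e-02 -3.560e+00  2.000e-02  0.000e+00  0.000e+00
  1.000e-02 -7.614e+01 -5.464e+01 -2.000e-02 -1.000e-02 -0.000e+00] sem [0.11 0.11 0.09]
```

It weighs 3.56 N, about 0.36 kg. That makes it the heavier cell, since its twin would otherwise exceed 0.4 kg. Putting it back.

arm_command:
  dp:
    - [0,0,20]
    - [0,0,40]
    - [0,0,52]
    - [0,0,60]
    - [0,0,60]
  rot:
    - [0,0,0]
    - [0,0,0]
    - [0,0,0]
    - [0,0,0]
    - [0,0,0]
  jaw: [180,180,180,180,180]

```text
t: 8.5
ee_pos: [0.5732, -0.0291, 0.0411]
tcp_rot: [0.001, 0.637, 0.771, -0.0]
contact_force: [0.1, -0.8, -3.4]
grip_width: 0.455
```

arm_command:
  dp:
    - [0,0,1]
    - [0,0,1]
    - [0,0,1]
    - [0,0,1]
    - [0,0,1]
  rot:
    - [0,0,0]
    - [0,0,0]
    - [0,0,0]
    - [0,0,0]
    - [0,0,0]
  jaw: [180,180,120,60,0]

```text
t: 9.12
ee_pos: [0.5733, -0.0291, 0.0402]
tcp_rot: [0.001, 0.637, 0.771, -0.0]
contact_force: [-0.0, 0.2, -0.6]
grip_width: 0.928
```

arm_command:
  dp:
    - [0,0,-10]
    - [0,0,-50]
    - [0,0,-100]
    - [0,0,-125]
    - [0,0,-125]
  rot:
    - [0,0,0]
    - [0,0,0]
    - [0,0,0]
    - [0,0,0]
    - [0,0,0]
  jaw: [0,0,0,0,0]

```text
t: 9.75
ee_pos: [0.5739, -0.0289, 0.168]
tcp_rot: [0.003, 0.637, 0.771, 0.001]
contact_force: [-1.3, 0.2, -0.1]
grip_width: 1.004
```

```bash
python3 go.py .548 .100 .165 11 .548 .1 .041 11;python3 - <<'E'
from workcell import *
import cv2
cv2.imwrite("pics/w2.png",cv2.convertScaleAbs(read_camera("wrist")["frame"],alpha=1.5))
E
```

```text
9.75 [ 0.5739 -0.0289  0.168 ] F [-1.33  0.19 -0.07] w 1.004 q [-0.18  0.17  1.54 -0.    1.42 -0.37]
[0.548, 0.1, 0.165, 11.0] ([131.5, -1.3, 2.5], [0.005, 0.004, -0.003])
[0.548, 0.1, 0.041, 11.0] ([132.0, -1.9, 126.5], [0.005, 0.004, -0.003])
```

View pics/w2.png

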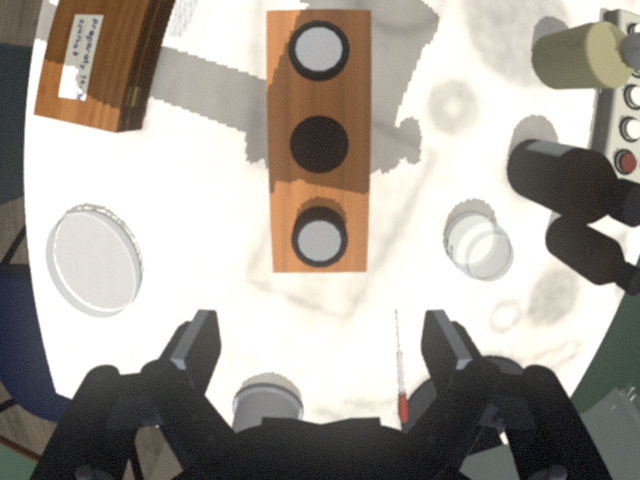

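The heavier cell is seated again at (320,239), with the same appearance as before. Going to the other cell.

arm_command:
  dp:
    - [50,0,2]
    - [100,-1,2]
    - [132,-1,2]
    - [132,-2,40]
    - [132,-2,80]
  rot:
    - [0.005,0.004,-0.003]
    - [0.005,0.004,-0.003]
    - [0.005,0.004,-0.003]
    - [0.005,0.004,-0.003]
    - [0.005,0.004,-0.003]
  jaw: [0,0,0,0,0]

```text
t: 10.42
ee_pos: [0.5463, 0.1007, 0.0842]
tcp_rot: [-0.001, 0.636, 0.772, -0.001]
contact_force: [-0.2, 0.7, -1.2]
grip_width: 1.001
```

```bash
python3 go.py .548 .1 .041 11
```

```text
10.425 [0.5463 0.1007 0.0842] F [-0.22  0.68 -1.16] w 1.001 q [ 0.04  0.21  1.68  0.    1.26 -0.15]
[0.548, 0.1, 0.041, 11.0] ([-1.1, 1.6, 43.2], [-0.003, -0.001, 0.001])
```

arm_command:
  dp:
    - [-1,1.5,25]
    - [-1,1.5,43]
    - [-1,1.5,43]
    - [-1,1.5,43]
  rot:
    - [-0.003,0,0]
    - [-0.003,0,0]
    - [-0.003,0,0]
    - [-0.003,0,0]
  jaw: [0,0,0,60]

```text
t: 10.92
ee_pos: [0.5483, 0.1001, 0.0421]
tcp_rot: [0.0, 0.636, 0.772, 0.001]
contact_force: [-0.1, 0.1, 0.3]
grip_width: 0.82
```

arm_command:
  dp:
    - [0,0,0]
    - [0,0,0]
    - [0,0,0]
    - [0,0,0]
    - [0,0,0]
  rot:
    - [0,0,0]
    - [0,0,0]
    - [0,0,0]
    - [0,0,0]
    - [0,0,0]
  jaw: [120,140,160,180,180]

```text
t: 11.55
ee_pos: [0.5489, 0.1001, 0.0432]
tcp_rot: [0.001, 0.636, 0.772, 0.001]
contact_force: [-1.9, -0.0, 8.1]
grip_width: 0.455
```

arm_command:
  dp:
    - [0,0,-10]
    - [0,0,-30]
    - [0,0,-50]
    - [0,0,-60]
    - [0,0,-60]
  rot:
    - [0,0,0]
    - [0,0,0]
    - [0,0,0]
    - [0,0,0]
    - [0,0,0]
  jaw: [180,180,180,180,180]

```text
t: 12.18
ee_pos: [0.549, 0.1, 0.1039]
tcp_rot: [0.001, 0.636, 0.772, 0.002]
contact_force: [-0.2, -0.6, -1.8]
grip_width: 0.459
```

```bash
python3 weigh.py lift2
```

```text
13.175 [0.54871002 0.10001172 0.10324005] 0.4568673272825053 mean [-1.000e-02  1.200e-01 -1.560e+00  0.000e+00 -0.000e+00  1.000e-02
  1.000e-02 -7.172e+01 -5.368e+01  0.000e+00 -1.000e-02 -0.000e+00] sem [0.14 0.09 0.09]
```

It weighs 1.56 N, so this is the lighter cell. Putting it back.

arm_command:
  dp:
    - [0,0,20]
    - [0,0,40]
    - [0,0,52]
    - [0,0,60]
    - [0,0,61]
  rot:
    - [0,0,0]
    - [0,0,0]
    - [0,0,0]
    - [0,0,0]
    - [0,0,0]
  jaw: [180,180,180,180,180]

```text
t: 13.8
ee_pos: [0.5489, 0.1001, 0.0427]
tcp_rot: [0.001, 0.636, 0.772, 0.001]
contact_force: [-7.0, -0.2, 12.1]
grip_width: 0.453
```

arm_command:
  dp:
    - [0,0,1]
    - [0,0,1]
    - [0,0,1]
    - [0,0,1]
    - [0,0,1]
  rot:
    - [0,0,0]
    - [0,0,0]
    - [0,0,0]
    - [0,0,0]
    - [0,0,0]
  jaw: [180,120,60,0,0]

```text
t: 14.42
ee_pos: [0.5489, 0.1001, 0.0417]
tcp_rot: [0.001, 0.636, 0.772, 0.001]
contact_force: [-0.1, -0.2, -0.2]
grip_width: 0.999
```

arm_command:
  dp:
    - [0,0,-10]
    - [0,0,-50]
    - [0,0,-100]
    - [-5,0,-125]
    - [-50,0,-125]
  rot:
    - [0,0,0]
    - [0,0,0]
    - [0,0,0]
    - [0,0,0]
    - [0,0,0]
  jaw: [0,0,0,0,0]

```text
t: 15.05
ee_pos: [0.559, 0.0519, 0.17]
tcp_rot: [0.003, 0.635, 0.773, 0.003]
contact_force: [1.4, -0.8, -0.6]
grip_width: 0.999
```

```bash
python3 go.py .573 -.029 .165 11;python3 - <<'E'
from workcell import *
import cv2
cv2.imwrite("pics/w3.png",cv2.convertScaleAbs(read_camera("wrist")["frame"],alpha=1.5))
E
```

```text
15.05 [0.559  0.0519 0.17  ] F [ 1.37 -0.8  -0.56] w 0.999 q [-0.05  0.15  1.57  0.    1.42 -0.24]
[0.573, -0.029, 0.165, 11.0] ([-82.1, -2.0, 5.0], [0.008, 0.0, 0.004])
```

View pics/w3.png

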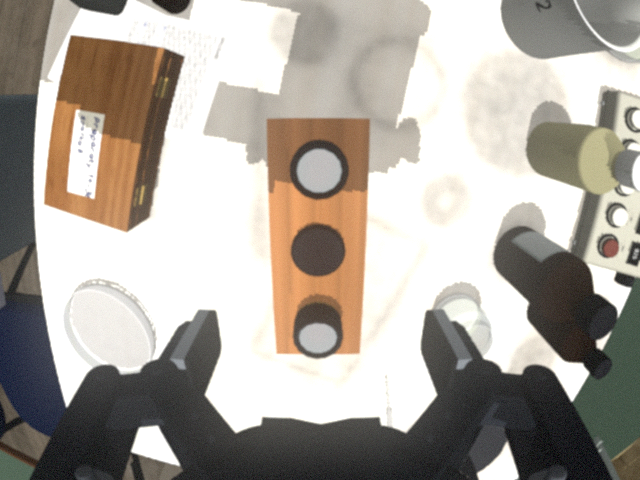

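Both cells stand seated, the lighter at (320,169) and the heavier at (318,330). Fetching the heavier one.

arm_command:
  dp:
    - [-45,-1,3]
    - [-82,-2,5]
    - [-82,-2,5]
    - [-82,-2,50]
    - [-82,-2,85]
  rot:
    - [0.008,0,0.004]
    - [0.008,0,0.004]
    - [0.008,0,0.004]
    - [0.008,0,0.004]
    - [0.008,0,0.004]
  jaw: [0,0,0,0,0]

```text
t: 15.72
ee_pos: [0.5735, -0.0338, 0.083]
tcp_rot: [0.0, 0.637, 0.771, -0.001]
contact_force: [0.3, -0.7, -1.0]
grip_width: 1.0
```

```bash
python3 go.py .573 -.029 .041 11
```

```text
15.725 [ 0.5735 -0.0338  0.083 ] F [ 0.26 -0.7  -0.98] w 1.0 q [-0.19  0.24  1.64 -0.    1.26 -0.38]
[0.573, -0.029, 0.041, 11.0] ([4.9, 0.5, 42.0], [-0.002, 0.002, -0.003])
```

arm_command:
  dp:
    - [5,0,25]
    - [5,0,42]
    - [5,0,42]
    - [5,0,42]
  rot:
    - [0,0,0]
    - [0,0,0]
    - [0,0,0]
    - [0,0,0]
  jaw: [0,0,0,60]

```text
t: 16.23
ee_pos: [0.5731, -0.0291, 0.0422]
tcp_rot: [0.001, 0.637, 0.771, -0.001]
contact_force: [0.1, 0.4, 0.2]
grip_width: 0.82
```

arm_command:
  dp:
    - [0,0,0]
    - [0,0,0]
    - [0,0,0]
    - [0,0,0]
    - [0,0,0]
  rot:
    - [0,0,0]
    - [0,0,0]
    - [0,0,0]
    - [0,0,0]
    - [0,0,0]
  jaw: [120,140,160,180,180]
  force: 35

```text
t: 16.85
ee_pos: [0.5736, -0.0292, 0.0433]
tcp_rot: [0.001, 0.637, 0.771, -0.001]
contact_force: [-2.5, 0.5, 8.6]
grip_width: 0.452
```

arm_command:
  dp:
    - [0,0,-15]
    - [0,0,-45]
    - [0,0,-85]
    - [0,0,-120]
    - [0,0,-140]
  rot:
    - [0,0,0]
    - [0,0,0]
    - [0,0,0]
    - [0,0,0]
    - [0,0,0]
  jaw: [180,180,180,180,180]

```text
t: 17.48
ee_pos: [0.5737, -0.0288, 0.1864]
tcp_rot: [0.003, 0.637, 0.771, -0.0]
contact_force: [-0.3, 0.4, -3.1]
grip_width: 0.452
```

```bash
python3 go.py .545 .374 .179 11
```

```text
17.475 [ 0.5737 -0.0288  0.1864] F [-0.33  0.37 -3.08] w 0.452 q [-0.18  0.17  1.51 -0.    1.46 -0.37]
[0.545, 0.374, 0.179, 11.0] ([401.1, 47.6, 5.9], [0.003, 0.004, -0.003])
```

arm_command:
  dp:
    - [40,5,1]
    - [90,11,2]
    - [145,17,3]
    - [200,24,4]
    - [250,30,5]
  rot:
    - [0.003,0.004,-0.003]
    - [0.003,0.004,-0.003]
    - [0.003,0.004,-0.003]
    - [0.003,0.004,-0.003]
    - [0.003,0.004,-0.003]
  jaw: [180,180,180,180,180]

```text
t: 18.1
ee_pos: [0.5557, 0.2242, 0.1815]
tcp_rot: [0.0, 0.636, 0.772, 0.0]
contact_force: [1.4, -1.3, -3.6]
grip_width: 0.453
```

```bash
python3 go.py .545 .374 .1813 11
```

```text
18.1 [0.5557 0.2242 0.1815] F [ 1.39 -1.27 -3.56] w 0.453 q [ 0.26  0.22  1.46 -0.    1.46  0.06]
[0.545, 0.374, 0.1813, 11.0] ([149.1, 18.2, 0.2], [0.001, 0.0, 0.001])
```

arm_command:
  dp:
    - [45,6,0]
    - [90,11,0]
    - [125,15,0]
    - [145,18,0]
    - [149,18,0]
  rot:
    - [0,0,0]
    - [0,0,0]
    - [0,0,0]
    - [0,0,0]
    - [0,0,0]
  jaw: [180,180,180,180,180]

```text
t: 18.73
ee_pos: [0.5447, 0.3745, 0.1817]
tcp_rot: [0.0, 0.635, 0.772, 0.0]
contact_force: [1.2, -0.6, -3.7]
grip_width: 0.453
```

arm_command:
  dp:
    - [0,0,0]
    - [0,0,0]
    - [0,0,0]
  rot:
    - [0,0,0]
    - [0,0,0]
    - [0,0,0]
  jaw: [180,180,180]

```text
t: 19.1
ee_pos: [0.5449, 0.3738, 0.1819]
tcp_rot: [0.0, 0.636, 0.772, 0.0]
contact_force: [-1.1, 0.1, -4.3]
grip_width: 0.458
```

```bash
python3 go.py .545 .374 .1813 11; python3 - <<'E'
from workcell import *
import cv2,numpy as np
t=read_camera("top")["frame"];s=read_camera("scene")["frame"]
a=cv2.resize(t[170:360,100:420],None,fx=2,fy=2);b=cv2.resize(s[100:260,150:400],None,fx=1.6,fy=1.6)
C=np.zeros((600,640,3),np.uint8);C[:256,:400]=b;C[256:600]=a[:344];cv2.imwrite("pics/e.png",cv2.convertScaleAbs(C,alpha=1.5))
E
```

```text
19.1 [0.5449 0.3738 0.1819] F [-1.1   0.14 -4.26] w 0.458 q [ 0.49  0.35  1.29 -0.    1.5   0.29]
[0.545, 0.374, 0.1813, 11.0] ([0.2, 0.1, 0.6], [0.001, 0.0, 0.001])
```

View pics/e.png

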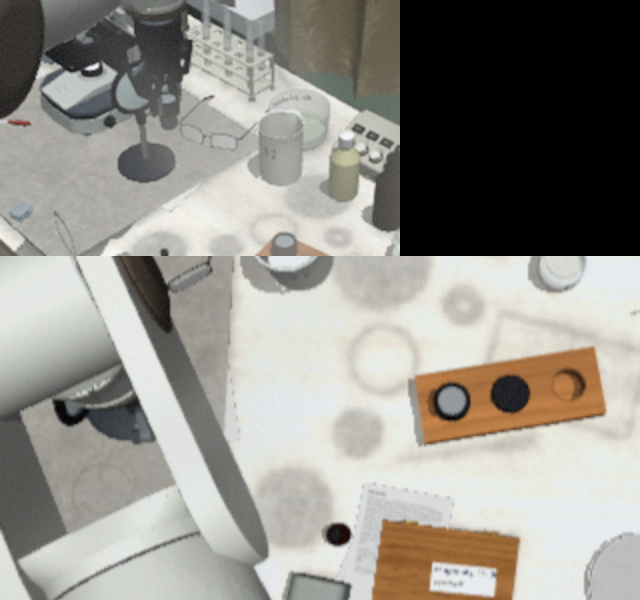

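The cell hangs upright beside the lens in the scene crop, with nothing touching it. The lighter cell at (452,400) and the plug stand home, and the far bore is empty. Handing in.

```bash
python3 -c "
from workcell import *
s=read_state();print(s['t'],max(abs(s['qd'])));print(sign_off())"
```

```text
19.2 0.003147554144406365
the job is handed in; nothing more can be done
None
```

The job is handed in at 19.2 s of the 64 s allowed, and my last checks agreed with each other; `sign_off` gives no verdict.

- **Dispenser:** I pressed the dish with the closed fingers until it reached its stop (21 N), then let go. I did not look at it again afterwards.
- **Weighing:** The cell nearer the dispenser weighed 3.56 N and the other 1.56 N, so the first is the heavier. I had to lift the heavier one first and put it back.
- **Lighter cell:** It went back in its own bore (12 N push when seated). The last top view shows it and the plug home.
- **Heavier cell:** It is held still and upright about 9 cm from the lens. The tool is at (0.545, 0.374, 0.182), which puts the cell's origin at about 0.147 m height against the 0.146 m wanted. The load reads about 4 N down, with noise of about 1 N.
- **Less certain:** The two camera views of the lens centre disagreed by about 5 mm, which is within the 20 mm allowed. The cell's pose beside the lens is worked out from the tool position and one partly hidden view.

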